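Turn the spice carousel to the marked jar and hold it

TASK

By its top handle, turn the spice carousel until the jar with the round red sticker on its cap stands right at the front, in line with the red arrow on the carousel's foot, and hold it still there. Finish with the gripper still closed firmly on the handle; do not let go. Do not push on the jars, and leave the tomato, the vinegar bottle and the yoghurt pot that stand beside the carousel where they are.

Things in the scene. Friction and masses are not known exactly. Their poses are not given: they have to be found in the camera images.
- carousel: white round foot of the spice carousel, 176 mm across, 12 mm high, fixed to the worktop. Origin: centre of its underside, on the vertical turning axis. Its -x axis points to its front, where a 40 mm wide, 8 mm high tongue sticks out to 146 mm from the axis (past the 216 mm wide turntable) and carries a red arrow that points at the axis. x, y level, z up
- turntable (a joint): angle of the turntable on the foot, rad, positive anticlockwise seen from above. The marked jar is exactly at the front at 0 and at 6.283 (one full turn); the joint goes from -7 to 13, so it can be turned either way. It turns with a light friction (about 0.06 N m) and stays where it is left
- handle: dark wooden bar on top of the carousel's post, turns with it; grip from above. 60 mm long (x axis), 14 thick (y axis), 36 high. Origin: its centre, on the turning axis, 172 mm above the worktop (top at 190). The marked jar lies on its -x side, in line with the bar. Below: steel collar 32 mm wide (147 to 155 mm up) and post; the jar caps end at 127 mm, and only collar, post and bar rise above them
- marked_jar: the marked jar: spice jar 46 mm wide, 106 mm high, green cap with a round red sticker (26 mm) on top. Origin: centre of its underside, 20 mm above the worktop, 72 mm from the turning axis. It is one of six jars 60 degrees apart, all fast in the turntable; the other five have black caps with a dark green top and no sticker
- front_spot (a point): point on the foot where the marked jar's origin must come: in front of the turning axis, 72 mm from it, 20 mm above the worktop
- tomato: loose tomato, 62 mm, origin at the centre of its underside; leave alone
- vinegar_bottle: loose vinegar bottle with red cap, 63 mm wide, 232 mm high, origin at the centre of its underside; leave alone
- yoghurt_pot: loose yoghurt pot, 72 mm wide, 71 mm high, origin at the centre of its underside; leave alone
- jar_1: black-capped spice jar no. 1 on the turntable, 44 mm wide, 105 mm high, origin at the centre of its underside, 72 mm from the turning axis, 60 degrees anticlockwise (from above) from the marked jar; not to be pushed
- jar_2: black-capped spice jar no. 2 on the turntable, 44 mm wide, 105 mm high, origin at the centre of its underside, 72 mm from the turning axis, 120 degrees anticlockwise (from above) from the marked jar; not to be pushed
- jar_3: black-capped spice jar no. 3 on the turntable, 44 mm wide, 105 mm high, origin at the centre of its underside, 72 mm from the turning axis, 180 degrees anticlockwise (from above) from the marked jar; not to be pushed
- jar_4: black-capped spice jar no. 4 on the turntable, 44 mm wide, 105 mm high, origin at the centre of its underside, 72 mm from the turning axis, 240 degrees anticlockwise (from above) from the marked jar; not to be pushed
- jar_5: black-capped spice jar no. 5 on the turntable, 44 mm wide, 105 mm high, origin at the centre of its underside, 72 mm from the turning axis, 300 degrees anticlockwise (from above) from the marked jar; not to be pushed

How it is judged:
By the outcome, as a careful person would: the job done as asked, in the order asked, and still so for the second after the job is handed in, while the arm keeps its last pose, push and grip.
It also fails if it takes over 46 s, if anything falls off the work surface, if the arm or the gripper's body presses on something with over 40 N, if the wrist force passes 120 N, or if a joint passes its speed limit or range.

ROBOT

A 7-joint arm with a two-finger parallel gripper is mounted at the origin on a cart in front of the work surface, level with it; the furniture and walls round the work are solid. World frame = base frame: x ahead of the robot, y to its left, z up, the work surface at z = 0. Lengths are in m, angles in rad, forces in N, time in s.
With the tool pointing down it reaches from about 0.35 to 0.9 m from the base axis. Payload 8.1 kg.
Tool frame: the origin (TCP) lies midway between the tips of the shut fingers; the grasp point (between the pads) lies 19 mm behind it; z points along the fingers, y is the line along which they close (so a half turn about z gives the same grasp; the last joint's range is limited). The gripper opens to 92 mm and grips with 3 to 60 N. Pads are 19 mm wide; open, the fingers measure 130 mm over their backs; the gripper's body (75 mm by 190 mm) begins 47 mm behind the grasp point.
Start: joints at [1.028, 0.434, 0.025, 1.573, -0.012, 1.134, -0.075], TCP at [0.266, -0.566, 0.227] pointing down, gripper open.
Joint ranges: [-2.62, 2.62], [-0.44, 2.09], [-1.27, 1.32], [0.08, 2.57], [-1.32, 4.46], [0.12, 2], [-2.74, 2.74]. Speed limits (rad/s): [2.22, 2.22, 3.01, 3.01, 3.14, 3.14, 3.14].

INTERFACE

Orientations are given as a rotation vector (axis times angle).
In Python, from cell import observe, get_image, camera_model, sign_off, recognise, silhouettes gives the robot as it stands.
- The arm moves only by the tool apply_moves, never from a script. Its argument "motion" is a list of rows, each an object of numbers: "x", "y", "z": the shift along the world's x, y, z in cm; "yaw": the turn about the world's z in degrees; "hand": the opening, from -1 (shut) to 1 (fully open), so that 0 is half open. In form: [{"x": .., "y": .., "z": .., "yaw": .., "hand": ..}, ...]. A call has 1 to 10 rows; each row is the pose to reach, as a shift and turn from the pose commanded when the call began; what a row does not reach only later rows make up. A row lasts 1/8 s, in which the tool goes at most 62.5 mm and 10.7 degrees, less where a joint would pass 70% of its speed; a pose out of reach is approached as far as the arm can. A call with a gripper value outside its range is refused whole. The fingers move at their own pace and stop on an object; "newtons" is the grip in N (left out, the last holds). Time passes only in rows, so rows that repeat a pose let the fingers close. It gives the time, the measured TCP pose, the force, the opening and the grip force at its end, in the units of the state.
- observe(): the state, without advancing time (a new reading comes with each control period).
- get_image(name): name is "scene" or "top"; returns the picture (480x640x3 uint8, blue, green, red); there is no depth.
- camera_model(name): a dict with "camera_matrix" (3x3 intrinsics, pixels), "T" (4x4, takes a point from camera to world coordinates). Camera axes: x right, y up, looking along -z (the intrinsics and any distortion apply to the point x, -y, -z); pixel columns grow to the right and rows downward; lengths in m; the calibration is good to about 2 mm. A picture is of the moment at which its call begins. camera_model takes no time and is no camera call.
- sign_off(): hands the job in; it is judged then, once.
Trained networks look in the newest picture that a camera, given by its name, has taken for a name from the list of things; names that differ only in an ending like _2 or _b are one class to them, and where a whole thing is asked for, a point or a joint stands for the part that bears it (a point fixed in the world has none). Each returns a list of dicts, best first, with "p" (0 to 1); they miss things now and then, are a little off and sometimes report something else, mostly with a low value. They report only what shows in the picture. A call takes as long as a camera call.
- recognise(query, camera): "rect" ([left, top, right, bottom] in pixels, round what is visible of it).
- silhouettes(query, camera): "mask" (480x640 bool, what is visible of it) and "rect" ([left, top, right, bottom] in pixels, round what is visible of it).
The state is a dict: "clock": time; "joints": joint angles; "dq": joint speeds; "joint_efforts": joint torques, N m; "position": TCP position; "ee_rot": TCP orientation; "force": force on the tool from outside, world axes, zero at the start; "ft_torque": the same for the moment, N m; "width": opening from 0.0 (shut) to 1.0 (fully open); "gripper_force": force on a finger pad.
Only numpy, scipy, OpenCV 4.12 (cv2) and the standard library are available. Lean on these libraries where they do the work, as an engineer would, in place of code of your own. Each camera call takes 0.05 s, during which the arm holds its last target. There are 200 camera calls.

## Working session

There is one attempt and no reset: what is moved stays moved. The work goes in short steps, Python scripts to look and compute and a tool call to move; the robot and the scene stay as the last step left them, time stands still between calls to the robot, and variables do not carry over. Pictures are saved under pics/ and viewed, at most 10 in all, crops included, and the job is handed in when it is done.

Besides the shell and the picture viewer there is one more tool, called after ">>>" by a JSON object that holds its "api" and its "payload", one argument or row to a line. apply_moves: Moves the arm, as the interface text tells. Its arguments: {"type":"object","properties":{"motion":{"type":"array","items":{"type":"object","properties":{"x":{"type":"number"},"y":{"type":"number"},"z":{"type":"number"},"yaw":{"type":"number"},"hand":{"type":"number"}}}},"newtons":{"type":"number"}},"required":["motion"]}

```bash
mkdir -p pics
cat > h.py <<'E'
import numpy as np, cv2
from cell import *
def ray(cam,u,v,z):
    m=camera_model(cam);K=np.array(m["camera_matrix"]);T=np.array(m["T"])
    d=m.get("distortion"); 
    p=cv2.undistortPoints(np.array([[[u,v]]],float),K,np.array(d,float) if d is not None else None)[0,0]
    w=T[:3,:3]@np.array([p[0],-p[1],-1.]);o=T[:3,3]
    return o+w*(z-o[2])/w[2]
E
python3 - <<'E'
from h import *
for c in("top","scene"):
    cv2.imwrite(f"pics/{c}0.png",get_image(c))
    m=camera_model(c);print(c,{k:np.round(v,3).tolist() for k,v in m.items() if not isinstance(v,str)})
    for q in("handle","marked_jar","carousel","tomato","vinegar_bottle","yoghurt_pot"):
        for r in recognise(q,c)[:2]: print(c,q,round(r["p"],2),np.round(r["rect"]))
s=observe();print(s)
E
```

```text
top {'camera_matrix': [[503.186, 0.0, 320.272], [0.0, 503.186, 236.685], [0.0, 0.0, 1.0]], 'T': [[0.03, 0.987, -0.158, 0.414], [-1.0, 0.03, -0.0, -0.231], [0.004, 0.158, 0.987, 1.27], [0.0, 0.0, 0.0, 1.0]]}
top handle 0.61 [272. 257. 285. 284.]
top marked_jar 0.54 [256. 229. 278. 254.]
top marked_jar 0.19 [291. 238. 309. 261.]
top carousel 0.66 [238. 232. 327. 333.]
top carousel 0.4 [239. 258. 259. 278.]
top tomato 0.84 [380. 289. 405. 312.]
top vinegar_bottle 0.93 [391. 186. 428. 229.]
top yoghurt_pot 0.75 [230. 156. 258. 187.]
scene {'camera_matrix': [[559.276, 0.0, 313.082], [0.0, 559.276, 247.629], [0.0, 0.0, 1.0]], 'T': [[-0.687, 0.523, -0.504, 0.06], [-0.726, -0.513, 0.457, 0.282], [-0.019, 0.68, 0.733, 0.901], [0.0, 0.0, 0.0, 1.0]]}
scene handle 0.87 [304. 259. 332. 286.]
scene handle 0.22 [418. 247. 447. 275.]
scene marked_jar 0.62 [267. 265. 298. 302.]
scene marked_jar 0.53 [265. 250. 377. 370.]
scene carousel 0.75 [263. 249. 377. 394.]
scene tomato 0.72 [420. 246. 449. 279.]
scene vinegar_bottle 0.58 [352. 124. 381. 221.]
scene yoghurt_pot 0.58 [178. 249. 212. 297.]
{'clock': 0.7, 'joints': array([ 1.02841122,  0.43446475,  0.02500415,  1.57317889, -0.01163446,
        1.13402768, -0.07509878]), 'dq': array([-0.00080738,  0.00128079, -0.00122169, -0.00158003,  0.00078781,
        0.00049445,  0.00041799]), 'joint_efforts': array([ 5.54953886e-05, -6.67505407e+01,  9.83309336e-01, -3.14767671e+01,
       -6.07853103e-02,  3.27984150e-02,  7.39948246e-05]), 'position': array([ 0.26608162, -0.5655483 ,  0.22677197]), 'ee_rot': array([3.06592391e+00, 6.85090408e-01, 5.82997624e-05]), 'force': array([ 0.29551402, -0.15678329,  0.27064936]), 'ft_torque': array([-0.05695974,  0.00738766,  0.02433463]), 'gripper_force': 0.0, 'width': 1.000798745755105}
```

View pics/top0.png

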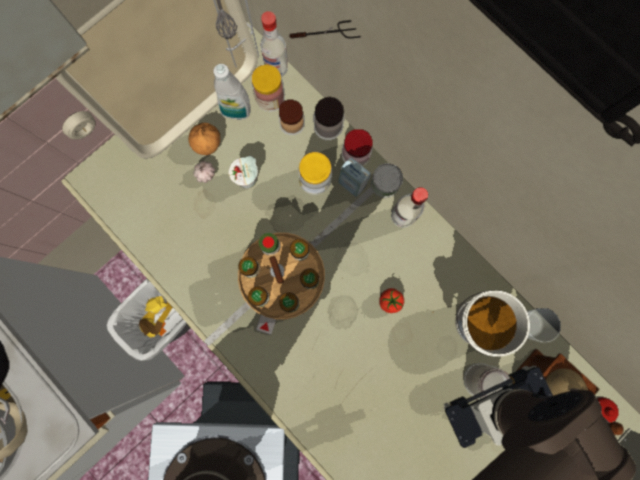

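View pics/scene0.png

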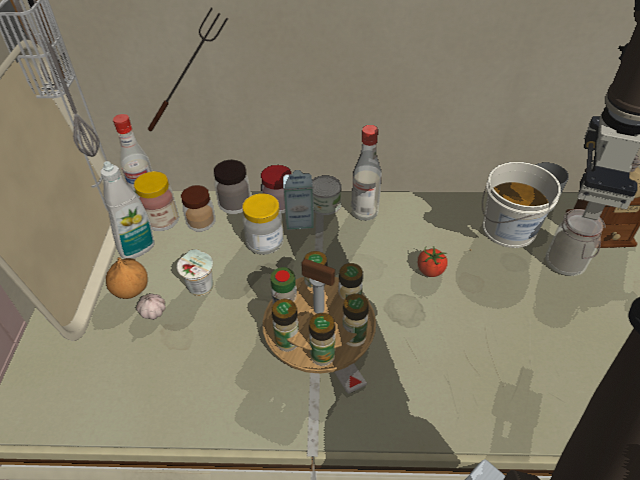

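The top view shows the handle at about (278,270), the red sticker at (269,242) and the arrow tongue at (265,326). The tomato (391,300), bottle (408,207) and pot (243,171) are well clear of the carousel. Next I measure these points.

```bash
cat >> h.py <<'E'
def red(im,u,v,r):
    s=im[v-r:v+r+1,u-r:u+r+1].astype(int);m=(s[...,2]>110)&(s[...,2]>1.9*s[...,1])&(s[...,2]>1.9*s[...,0])
    n,l,st,c=cv2.connectedComponentsWithStats(m.astype(np.uint8));i=1+np.argmax(st[1:,4]);return c[i]+[u-r,v-r],st[i,4]
E
python3 - <<'E'
from h import *
P={}
for c,st,ar in(("top",(269,242),(265,326)),("scene",(282,276),(355,380))):
    im=get_image(c)
    a,n=red(im,*st,10);b,k=red(im,*ar,12);print(c,a,n,b,k)
    S=ray(c,*a,.1265);A=ray(c,*b,.0085)
    ms=silhouettes("handle",c)[0];vu=np.argwhere(ms["mask"]);h=vu.mean(0)[::-1]
    H=ray(c,*h,.178)
    print("sticker",S,"arrow",A,"handle",h,len(vu),ms["p"],H)
    w=np.array([ray(c,x,y,.18)[:2] for y,x in vu]);e,V=np.linalg.eigh(np.cov(w.T));print("bar axis deg",np.degrees(np.arctan2(V[1,1],V[0,1])),np.sqrt(e*12))
    if c=="top":
        t=silhouettes("turntable",c)
        for q in t[:2]: 
            cs=max(cv2.findContours(q["mask"].astype(np.uint8),0,1)[0],key=len);print("tt",q["p"],cv2.fitEllipse(cv2.convexHull(cs)),q["rect"])
    for C in(H,):
        f=lambda d:np.degrees(np.arctan2(d[1],d[0]))
        print("sticker dist/ang",np.hypot(*(S-C)[:2]),f(S-C),"arrow",np.hypot(*(A-C)[:2]),f(A-C))
from scipy.spatial.transform import Rotation as R
print(R.from_rotvec(observe()["ee_rot"]).as_matrix().round(3))
cv2.imwrite("pics/crop.png",cv2.resize(get_image("top")[210:350,210:350],None,fx=4,fy=4,interpolation=2))
E
```

```text
top [267.80373832 241.8317757 ] 107 [265.5 324. ] 2
sticker [ 0.58163276 -0.11067326  0.1265    ] arrow [ 0.39382341 -0.10201843  0.0085    ] handle [277.04347826 270.44202899] 276 0.74 [ 0.51185542 -0.13905999  0.178     ]
bar axis deg -157.97595687282086 [0.02290884 0.05625319]
tt 0.63 ((280.9196472167969, 275.14276123046875), (86.93492889404297, 87.01795196533203), 67.35985565185547) [237.6, 233.5, 322.5, 321.2]
sticker dist/ang 0.07533048835343044 22.137415714893088 arrow 0.12370785962333605 162.5767662919058Traceback (most recent call last):
  File "<stdin>", line 5, in <module>
  File "h.py", line 11, in red
    n,l,st,c=cv2.connectedComponentsWithStats(m.astype(np.uint8));i=1+np.argmax(st[1:,4]);return c[i]+[u-r,v-r],st[i,4]
                                                                      ~~~~~~~~~^^^^^^^^^^
    return _wrapfunc(a, 'argmax', axis=axis, out=out, **kwds)
    return bound(*args, **kwds)
ValueError: attempt to get argmax of an empty sequence
```

```bash
sed -i 's/110)&.*$/70)\&(s[...,2]>1.6*s[...,1])\&(s[...,2]>1.6*s[...,0])/' h.py
python3 - <<'E'
from h import *
from scipy.spatial.transform import Rotation as R
f=lambda d:np.degrees(np.arctan2(d[1],d[0]))
for c,st,ar in(("top",(269,242),(265,326)),("scene",(282,276),(355,380))):
    im=get_image(c)
    a,n=red(im,*st,12);b,k=red(im,*ar,12)
    S=ray(c,*a,.1265);A=ray(c,*b,.0085)
    vu=np.argwhere(silhouettes("handle",c)[0]["mask"]);H=ray(c,*vu.mean(0)[::-1],.175)
    print(c,a,n,b,k,"S",S[:2],"A",A[:2],"H",H[:2],"S",np.hypot(*(S-H)[:2]),f(S-H),"A",np.hypot(*(A-H)[:2]),f(A-H),"SA",f(S-A))
    if c=="top": print("tt centre",[ray(c,280.9,275.1,z)[:2] for z in(.012,.02)]); cv2.imwrite("pics/crop.png",cv2.resize(im[210:350,210:350],None,fx=4,fy=4,interpolation=2))
print(R.from_rotvec(observe()["ee_rot"]).as_matrix().round(3))
E
```

```text
top [267.81578947 241.79824561] 114 [264.47727273 326.72727273] 44 S [ 0.58171139 -0.11069733] A [ 0.38712518 -0.0998078 ] H [ 0.51499879 -0.13806831] S 0.07210923249332199 22.307465311702106 A 0.13347481828248808 163.34251715586672 SA -3.203073377208374
tt centre [array([ 0.51539169, -0.13521225]), array([ 0.51474552, -0.13582187])]
scene [282.04379562 275.50364964] 137 [353.64102564 381.29487179] 78 S [ 0.58134065 -0.11324826] A [ 0.38696447 -0.10281612] H [ 0.51016809 -0.13630008] S 0.0748125628785829 17.946434120577745 A 0.12767266406255742 164.7955513334319 SA -3.0721061828828193
[[ 0.905  0.426  0.   ]
 [ 0.426 -0.905 -0.   ]
 [ 0.     0.    -1.   ]]
```

View pics/crop.png

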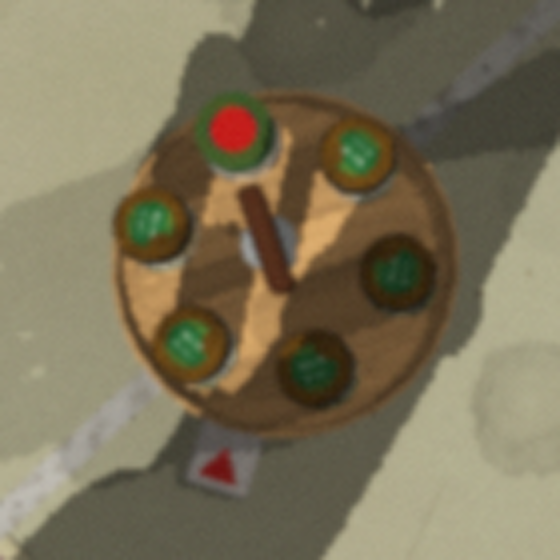

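The crop confirms the network results: the bar points at the red sticker (crop 233,128) and the arrow is at (218,468). I'll refine the axis from the six caps.

```bash
cat > caps.py <<'E'
from h import *
from scipy.optimize import least_squares
f=lambda d:np.degrees(np.arctan2(d[1],d[0]))
def caps(im,c,C=(.5145,-.1365)):
    hsv=cv2.cvtColor(im,cv2.COLOR_BGR2HSV);g=cv2.inRange(hsv,(45,90,30),(85,255,255))
    n,l,st,ce=cv2.connectedComponentsWithStats(cv2.morphologyEx(g,cv2.MORPH_CLOSE,np.ones((3,3))))
    P=[ray(c,*ce[i],.1255) for i in range(1,n) if st[i,4]>=15]
    return np.array([p[:2] for p in P if abs(np.hypot(*(p[:2]-C))-.072)<.012])
E
python3 - <<'E'
from caps import *
for c in("top","scene"):
    P=caps(get_image(c),c)
    r=least_squares(lambda q:np.hypot(*(P-q).T)-.072,[.5145,-.1365],loss="soft_l1",f_scale=.002)
    print(c,len(P),r.x,(np.hypot(*(P-r.x).T)*1e3).round(1),np.array([f(p-r.x)%60 for p in P]).round(1))
for c,st in(("top",(269,242)),("scene",(282,276))):
    b=[x for x in recognise("vinegar_bottle",c)][0]["rect"];print(c,"bottle foot-ish",ray(c,(b[0]+b[2])/2,b[3],0)[:2])
E
```

```text
top 5 [ 0.51409706 -0.13676555] [73.  72.8 72.4 72.6 72.4] [20.5 20.1 20.3 19.7 20.1]
scene 6 [ 0.51315989 -0.13957328] [74.  66.6 71.6 71.5 73.6 72.3] [20.6 32.2 20.9 19.7 19.2 19.2]
top bottle foot-ish [ 0.64989514 -0.45849343]
scene bottle foot-ish [ 0.65190908 -0.42190241]
```

>>> {"api": "apply_moves", "payload": {
  "motion": [
    {"z": 4},
    {"z": 8},
    {"x": 3, "y": 5, "z": 8, "yaw": -1},
    {"x": 6, "y": 10, "z": 8, "yaw": -2},
    {"x": 9, "y": 15.5, "z": 8, "yaw": -3},
    {"x": 12, "y": 21, "z": 8, "yaw": -4},
    {"x": 15, "y": 26, "z": 8, "yaw": -4.7},
    {"x": 18, "y": 31, "z": 8, "yaw": -4.7},
    {"x": 20, "y": 34, "z": 8, "yaw": -4.7},
    {"x": 20, "y": 34, "z": 8, "yaw": -4.7, "hand": 1}
  ]
}}

```text
schema error: expected keys x, y, z, yaw, hand
```

>>> {"api": "apply_moves", "payload": {
  "motion": [
    {"x": 0, "y": 0, "z": 4, "yaw": 0, "hand": 1},
    {"x": 1, "y": 2, "z": 8, "yaw": 0, "hand": 1},
    {"x": 4, "y": 7, "z": 8, "yaw": -1, "hand": 1},
    {"x": 7, "y": 12, "z": 8, "yaw": -2, "hand": 1},
    {"x": 10, "y": 17, "z": 8, "yaw": -3, "hand": 1},
    {"x": 13, "y": 22.5, "z": 8, "yaw": -4, "hand": 1},
    {"x": 16, "y": 28, "z": 8, "yaw": -5, "hand": 1},
    {"x": 19, "y": 33, "z": 8, "yaw": -5, "hand": 1},
    {"x": 22, "y": 38, "z": 8, "yaw": -5, "hand": 1},
    {"x": 24.8, "y": 42.8, "z": 8, "yaw": -5, "hand": 1}
  ]
}}

```text
clock: 2.55
position: [0.5149, -0.1358, 0.307]
ee_rot: [3.093, 0.551, 0.001]
force: [1.4, -1.1, -0.3]
width: 0.997
gripper_force: 0.0
```

>>> {"api": "apply_moves", "payload": {
  "motion": [
    {"x": 0, "y": 0, "z": 0, "yaw": 0, "hand": 1},
    {"x": 0, "y": 0, "z": -4, "yaw": 0, "hand": 1},
    {"x": 0, "y": 0, "z": -8, "yaw": 0, "hand": 1},
    {"x": 0, "y": 0, "z": -10, "yaw": 0, "hand": 1},
    {"x": 0, "y": 0, "z": -10, "yaw": 0, "hand": 1}
  ]
}}

```text
clock: 3.18
position: [0.5127, -0.1384, 0.2055]
ee_rot: [-3.093, -0.549, 0.005]
force: [-0.0, -0.1, 0.5]
width: 1.0
gripper_force: 0.0
```

Run:
```python
from h import *
s=observe();print(s["position"],s["joints"].round(3),s["ee_rot"])
cv2.imwrite("pics/s1.png",get_image("scene")[130:400,160:480].repeat(2,0).repeat(2,1))
```

```text
[ 0.51266546 -0.13838264  0.20547312] [ 0.337  0.319 -0.224  1.813  0.082  1.021 -1.138] [-3.09250643 -0.54897781  0.00495621]
```

View pics/s1.png

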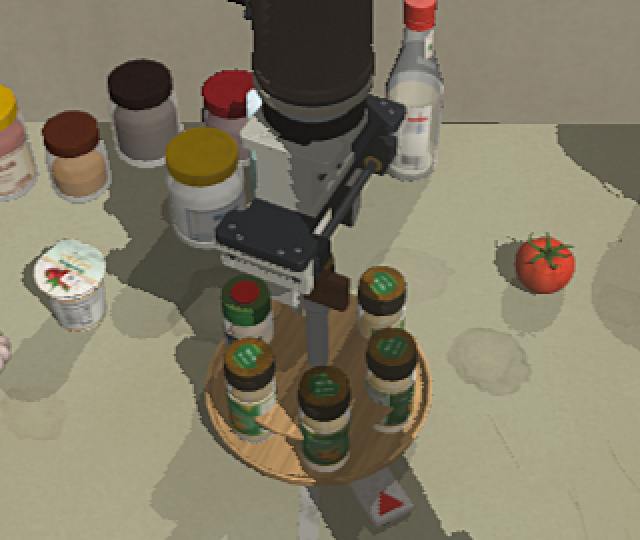

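The fingers straddle the dark bar (crop 330,285), clear of the jar caps. I'll lower and close.

>>> {"api": "apply_moves", "payload": {
  "motion": [
    {"x": 0.1, "y": 0.1, "z": -2, "yaw": 0, "hand": 1},
    {"x": 0.1, "y": 0.1, "z": -4.5, "yaw": 0, "hand": 1},
    {"x": 0.1, "y": 0.1, "z": -4.5, "yaw": 0, "hand": 0},
    {"x": 0.1, "y": 0.1, "z": -4.5, "yaw": 0, "hand": -0.5},
    {"x": 0.1, "y": 0.1, "z": -4.5, "yaw": 0, "hand": -1},
    {"x": 0.1, "y": 0.1, "z": -4.5, "yaw": 0, "hand": -1},
    {"x": 0.1, "y": 0.1, "z": -4.5, "yaw": 0, "hand": -1},
    {"x": 0.1, "y": 0.1, "z": -4.5, "yaw": 0, "hand": -1}
  ],
  "newtons": 40
}}

```text
clock: 4.22
position: [0.5151, -0.1366, 0.1618]
ee_rot: [3.093, 0.551, 0.0]
force: [1.2, 0.0, -0.4]
width: 0.396
gripper_force: 0.0
```

>>> {"api": "apply_moves", "payload": {
  "motion": [
    {"x": 0, "y": 0, "z": 0, "yaw": 0, "hand": -1},
    {"x": 0, "y": 0, "z": 0, "yaw": 0, "hand": -1},
    {"x": 0, "y": 0, "z": 0, "yaw": 0, "hand": -1},
    {"x": 0, "y": 0, "z": 0, "yaw": 0, "hand": -1},
    {"x": 0, "y": 0, "z": 0, "yaw": 0, "hand": -1},
    {"x": 0, "y": 0, "z": 0, "yaw": 0, "hand": -1}
  ]
}}

```text
clock: 4.97
position: [0.5157, -0.1383, 0.1617]
ee_rot: [3.091, 0.548, 0.002]
force: [3.2, -6.0, -4.0]
width: 0.152
gripper_force: 40.0
```

>>> {"api": "apply_moves", "payload": {
  "motion": [
    {"x": 0.1, "y": -0.1, "z": 0, "yaw": 3, "hand": -1},
    {"x": 0.1, "y": -0.1, "z": 0, "yaw": 9, "hand": -1},
    {"x": 0.1, "y": -0.1, "z": 0, "yaw": 15, "hand": -1},
    {"x": 0.1, "y": -0.1, "z": 0, "yaw": 21, "hand": -1},
    {"x": 0.1, "y": -0.1, "z": 0, "yaw": 27, "hand": -1},
    {"x": 0.1, "y": -0.1, "z": 0, "yaw": 33, "hand": -1},
    {"x": 0.1, "y": -0.1, "z": 0, "yaw": 39, "hand": -1},
    {"x": 0.1, "y": -0.1, "z": 0, "yaw": 45, "hand": -1},
    {"x": 0.1, "y": -0.1, "z": 0, "yaw": 50, "hand": -1},
    {"x": 0.1, "y": -0.1, "z": 0, "yaw": 50, "hand": -1}
  ]
}}

```text
clock: 6.22
position: [0.5152, -0.1379, 0.1617]
ee_rot: [-2.571, -1.805, 0.002]
force: [-5.6, -0.4, 5.6]
width: 0.152
gripper_force: 40.0
```

>>> {"api": "apply_moves", "payload": {
  "motion": [
    {"x": 0, "y": 0, "z": 0, "yaw": 3, "hand": -1},
    {"x": 0, "y": 0, "z": 0, "yaw": 9, "hand": -1},
    {"x": 0, "y": 0, "z": 0, "yaw": 15, "hand": -1},
    {"x": 0, "y": 0, "z": 0, "yaw": 21, "hand": -1},
    {"x": 0, "y": 0, "z": 0, "yaw": 27, "hand": -1},
    {"x": 0, "y": 0, "z": 0, "yaw": 33, "hand": -1},
    {"x": 0, "y": 0, "z": 0, "yaw": 39, "hand": -1},
    {"x": 0, "y": 0, "z": 0, "yaw": 45, "hand": -1},
    {"x": 0, "y": 0, "z": 0, "yaw": 50, "hand": -1},
    {"x": 0, "y": 0, "z": 0, "yaw": 50, "hand": -1}
  ]
}}

```text
clock: 7.48
position: [0.5147, -0.1379, 0.1617]
ee_rot: [-1.567, -2.72, 0.003]
force: [-7.7, -0.5, 7.7]
width: 0.149
gripper_force: 40.0
```

>>> {"api": "apply_moves", "payload": {
  "motion": [
    {"x": 0, "y": 0, "z": 0, "yaw": 3, "hand": -1},
    {"x": 0, "y": 0, "z": 0, "yaw": 9, "hand": -1},
    {"x": 0, "y": 0, "z": 0, "yaw": 15, "hand": -1},
    {"x": 0, "y": 0, "z": 0, "yaw": 21, "hand": -1},
    {"x": 0, "y": 0, "z": 0, "yaw": 27, "hand": -1},
    {"x": 0, "y": 0, "z": 0, "yaw": 33, "hand": -1},
    {"x": 0, "y": 0, "z": 0, "yaw": 39, "hand": -1},
    {"x": 0, "y": 0, "z": 0, "yaw": 43, "hand": -1},
    {"x": 0, "y": 0, "z": 0, "yaw": 43, "hand": -1},
    {"x": 0, "y": 0, "z": 0, "yaw": 43, "hand": -1}
  ]
}}

```text
clock: 8.72
position: [0.5143, -0.1383, 0.1617]
ee_rot: [-0.464, -3.104, 0.003]
force: [-10.0, -2.1, 9.5]
width: 0.15
gripper_force: 40.0
```

Run:
```python
from caps import *
from scipy.spatial.transform import Rotation as R
s=observe();X=R.from_rotvec(s["ee_rot"]).as_matrix();print(s["position"],"tool x ang",f(X[:,0]),s["joints"].round(2),s["force"],s["ft_torque"],s["gripper_force"],s["width"])
C={"top":(.5141,-.1368),"scene":(.5132,-.1390)}
for c in("scene","top"):
    im=get_image(c);cv2.imwrite(f"pics/{c}2.png",im[130:420,160:480].repeat(2,0).repeat(2,1))
    for q in recognise("marked_jar",c)[:2]: print(c,q["p"],np.round(q["rect"]))
    P=caps(im,c,C[c]); print(c,len(P),[(round(f(p-C[c]),1),round(1e3*np.hypot(*(p-C[c])),1)) for p in P])
```

```text
[ 0.51432505 -0.13828878  0.16171286] tool x ang 163.0083400215369 [ 0.75  0.48 -0.8   1.83  0.4   1.01  1.05] [-10.03731196  -2.09832278   9.54509691] [-0.26796332  1.66456126  0.06502168] 39.996081590652466 0.14990664186136649
scene 0.7 [326. 307. 353. 362.]
scene 5 [(np.float64(-10.6), np.float64(77.9)), (np.float64(-77.6), np.float64(72.3)), (np.float64(42.4), np.float64(73.6)), (np.float64(-137.0), np.float64(72.6)), (np.float64(101.6), np.float64(72.6))]
top 0.35 [302. 257. 317. 261.]
top 1 [(np.float64(-137.4), np.float64(75.1))]
```

View pics/scene2.png

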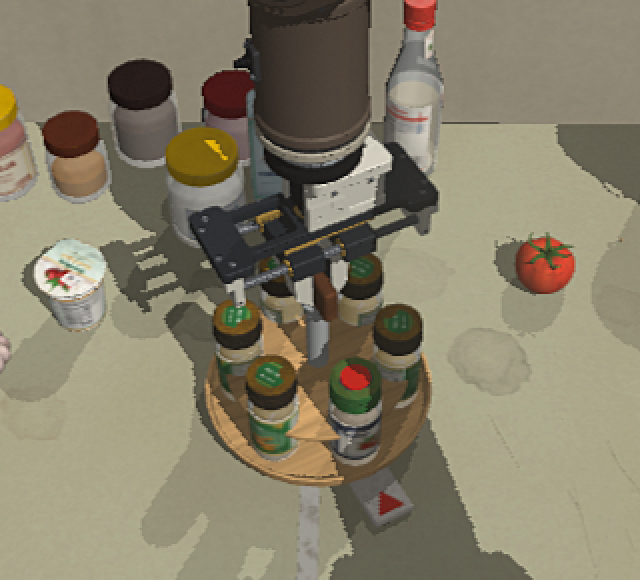

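View pics/top2.png

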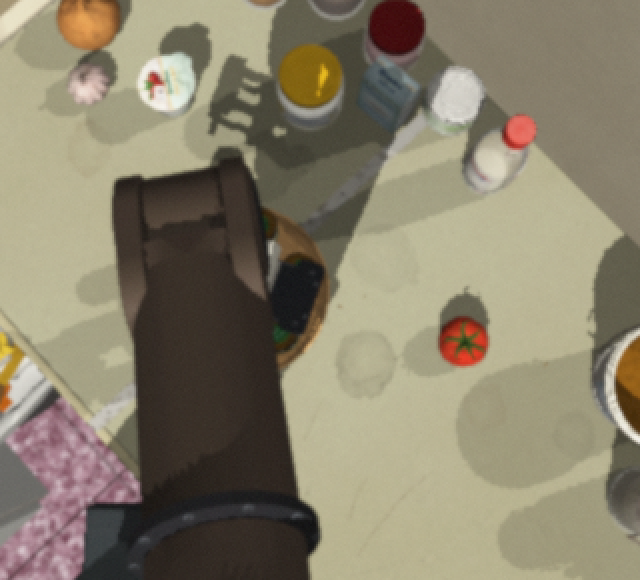

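The scene view shows the sticker at crop (355,376) nearly in line with the arrow at (388,503), and nothing else has moved. A fine measurement comes next.

Run:
```python
from caps import *
im=get_image("scene");a,n=red(im,337,318,12);b,k=red(im,354,381,12)
S=ray("scene",*a,.1265)[:2];A=ray("scene",*b,.0085)[:2]
S0=np.array([.58134,-.11325])
for z in(.124,.1265):
  P=caps(im,"scene",(.5132,-.139));Q=np.vstack([P,S]);D=[p for p in Q if abs(np.hypot(*(p-(.5132,-.139)))-.072)<.004]
  r=least_squares(lambda q:np.hypot(*(np.array(D)-q).T)-.072,[.5132,-.139]).x
# rotation of S0->S by 142.8 deg about centre gives axis
t=np.radians(142.8);Rm=np.array([[np.cos(t),-np.sin(t)],[np.sin(t),np.cos(t)]]);c=np.linalg.solve(np.eye(2)-Rm,S-Rm@S0)
print(a,n,b,k,"S",S,"A",A,"SA",f(A-S),np.hypot(*(A-S)))
for q in(r,c): print(q,"jar",f(S-q),np.hypot(*(S-q)),"arrow",f(A-q),np.hypot(*(A-q)))
# tongue edge direction
g=cv2.resize(im[360:405,325:375],None,fx=12,fy=12,interpolation=cv2.INTER_CUBIC);cv2.imwrite("pics/tongue.png",g)
```

```text
[337.3006135  318.06748466] 163 [353.57142857 381.31168831] 77 S [ 0.44538718 -0.11823259] A [ 0.38702727 -0.10270311] SA 165.09898569284948 0.06039075802892059
[ 0.5140203  -0.13886784] jar 163.26605369912724 0.07166811612882855 arrow 164.1042501333116 0.1320421040111035
[ 0.514202   -0.13861788] jar 163.49891547316554 0.07177074815889052 arrow 164.23005776182418 0.13214871801237116
```

View pics/tongue.png

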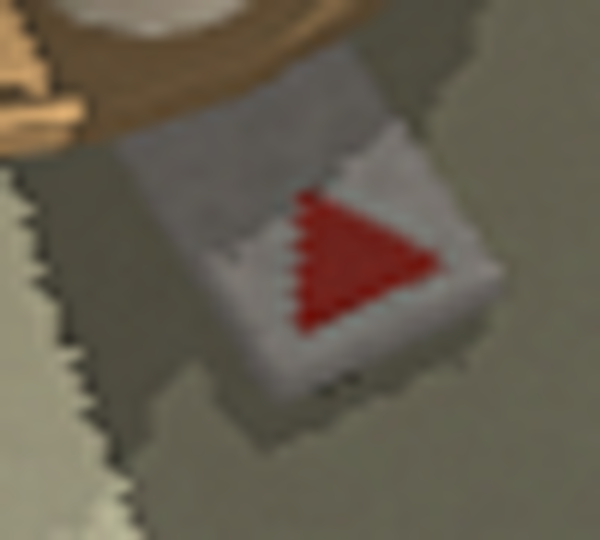

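The tongue crop shows the arrow's apex at (303,188), its base corners at (300,335) and (442,262), and the tongue's front corners at (275,388) and (502,270). I'll use these for the front direction.

Run:
```python
from caps import *
px=lambda u,v:ray("scene",325+(u+.5)/12-.5,360+(v+.5)/12-.5,.008)[:2]
q=np.array([.5141,-.1387])
ap,b1,b2,c1,c2,e1,e2=[px(*p) for p in((303,188),(300,335),(442,262),(275,388),(502,270),(120,145),(345,45))]
for n,p in(("apex",ap),("base mid",(b1+b2)/2),("front mid",(c1+c2)/2),("edge mid",(e1+e2)/2)): print(n,f(p-q),np.hypot(*(p-q)))
print("arrow dir",f((b1+b2)/2-ap),"edge dirs",f(c1-e1),f(c2-e2),"front width",np.hypot(*(c1-c2)),"normal",f(c2-c1)-90,f(c2-c1)+90)
```

```text
apex 164.369433977018 0.11807858380580541
base mid 164.1986487535347 0.13871791105942732
front mid 164.12004516191413 0.1442337414228486
edge mid 163.6419546227352 0.09935046369650344
arrow dir 163.2216992447998 edge dirs 164.6975511701412 165.67981532397027 front width 0.0392208973353725 normal -194.63670826870293 -14.636708268702947
```

>>> {"api": "apply_moves", "payload": {
  "motion": [
    {"x": -0.1, "y": 0, "z": 0, "yaw": 0.5, "hand": -1},
    {"x": -0.1, "y": 0, "z": 0, "yaw": 1, "hand": -1},
    {"x": -0.1, "y": 0, "z": 0, "yaw": 1, "hand": -1},
    {"x": -0.1, "y": 0, "z": 0, "yaw": 1, "hand": -1},
    {"x": -0.1, "y": 0, "z": 0, "yaw": 1, "hand": -1},
    {"x": -0.1, "y": 0, "z": 0, "yaw": 1, "hand": -1}
  ]
}}

```text
clock: 9.72
position: [0.5143, -0.1383, 0.1617]
ee_rot: [-0.436, -3.11, 0.002]
force: [-6.0, -2.2, 5.3]
width: 0.149
gripper_force: 40.0
```

Run:
```python
from caps import *
from scipy.spatial.transform import Rotation as R
s=observe();print(f(R.from_rotvec(s["ee_rot"]).as_matrix()[:,0]),s["position"],s["force"],s["dq"].round(4),s["gripper_force"],s["width"],s["clock"])
q=np.array([.5141,-.1387]);im=get_image("scene");a,n=red(im,337,318,12);S=ray("scene",*a,.1265)[:2];print(a,f(S-q),np.hypot(*(S-q)))
print([(round(f(p-q),1)) for p in caps(im,"scene",q)])
```

```text
164.02569944901026 [ 0.51432675 -0.13831839  0.16172175] [-5.96525265 -2.19595373  5.27339381] [ 0.0006  0.0013  0.     -0.0013  0.0013  0.001  -0.    ] 39.992364048957825 0.14868341236866445 9.725
[337.86503067 317.93251534] 164.1916766611073 0.07189989601307813
[np.float64(-77.8), np.float64(-10.5), np.float64(43.6), np.float64(-136.7), np.float64(103.4)]
```

The jar is at 164.2° and the front at about 164.1°. The grip is firm at 40 N and everything is still, so I'm handing in.

```bash
python3 -c "from cell import sign_off; print(sign_off())"
```

```text
the job is handed in; nothing more can be done
None
```

I turned the carousel by its handle until the red-stickered jar stood in line with the red arrow, within about half a degree as measured from the scene camera. I handed the job in with the gripper still closed on the handle at 40 N and the other things left alone.

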